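# Find the sample carrier with the loose core

## Robot

A 7-joint arm with a two-finger parallel gripper is mounted at the origin on the work surface. World frame = base frame: x ahead of the robot, y to its left, z up, the work surface at z = 0. Lengths are in mm, angles in degrees, forces in N, time in s.
With the tool pointing down it reaches from about 400 to 875 mm from the base axis. Payload 6.5 kg.
Tool frame: the origin (TCP) lies midway between the tips of the shut fingers; the grasp point (between the pads) lies 19 mm behind it; x points along the fingers, y is the direction in which the jaws open and shut, and the axes are right-handed (so a half turn about x gives the same grasp; the last joint's range is limited). The gripper opens to 88 mm and grips with 3 to 60 N. Pads are 18 mm wide; open, the fingers measure 123 mm over their backs; the gripper's body (75 mm by 187 mm) begins 45 mm behind the grasp point.
Start: joints at [-68.537, 30.733, -0.252, 88.115, 0.149, 61.152, -4.079], TCP at [277.325, 587.861, 238.716] pointing down, gripper open.
Joint ranges: [-154.64, 154.64], [-21.42, 123.67], [-72.66, 72.17], [13.99, 137.28], [-74.86, 254.86], [10.95, 109.41], [-158.01, 158.01]. Speed limits (degrees/s): [136.94, 136.94, 180, 180, 180, 180, 180].

## Interface

Orientations are given as a 3x3 rotation matrix whose columns are the frame's x, y, z axes.
In Python, from station import status, read_camera, calibration, bot, models gives the robot as it stands.
- The arm moves only by the tool move_arm, never from a script. Its argument "rows" is a list of rows, each an object with "hand": the finger opening in mm, from 0 to 88.1; "translation": the shift along the tool's x, y, z in mm, a list of three; "roll": the turn about the tool's x in rad. In form: [{"hand": hand, "translation": [x, y, z], "roll": roll}, ...]. A call has 1 to 12 rows; each row is the pose to reach, as a shift and turn from the pose commanded when the call began, along the tool's axes at that moment; what a row does not reach only later rows make up. A row lasts 1/12 s, in which the tool goes at most 41.7 mm and 7.16 degrees, less where a joint would pass 70% of its speed; a pose out of reach is approached as far as the arm can. A call with a gripper value outside its range is refused whole. The fingers move at their own pace and stop on an object; "grip_force" is the grip in N (left out, the last holds). Time passes only in rows, so rows that repeat a pose let the fingers close. It gives the time, the measured TCP pose, the force and the opening at its end, in the units of the state.
- status.observe(): the state, without advancing time (a new reading comes with each control period).
- read_camera(name): name is "scene" or "side" or "wrist"; returns the picture (384x512x3 uint8, blue, green, red); there is no depth.
- calibration(name): a dict with "camera_matrix" (3x3 intrinsics, pixels), "R" (3x3) and "t" (3): a world point X has camera coordinates R X + t. Camera axes: x right, y down, z forward; pixel columns grow to the right and rows downward; lengths in mm; the calibration is good to about 2 mm. A picture is of the moment at which its call begins: read the wrist's pose just before it. calibration takes no time and is no camera call; for the wrist camera it gives the pose at the moment of the call.
- bot.hand_in(): hands the job in, once; it reports no verdict.
Trained networks look in the newest picture that a camera, given by its name, has taken for a name from the list of things; names that differ only in an ending like _2 or _b are one class to them, and where a whole thing is asked for, a point or a joint stands for the part that bears it (a point fixed in the world has none). Each returns a list of dicts, best first, with "conf" (0 to 1); they miss things now and then, are a little off and sometimes report something else, mostly with a low value. They report only what shows in the picture. A call takes as long as a camera call. They do not tell look-alikes from the thing itself.
- models.recognise(name, camera): "rect" ([left, top, right, bottom] in pixels, round what is visible of it).
- models.mark_of(name, camera): "pixel" ([column, row] in pixels: a listed point, or the origin of a listed thing).
The state is a dict: "clock": time; "qpos": joint angles; "qd": joint speeds; "tau": joint torques, N m; "ee_pos": TCP position; "ee_rot": TCP orientation; "contact_force": force on the tool from outside, world axes, zero at the start; "torque": the same for the moment, N m; "width": opening from 0.0 (shut) to 1.0 (fully open).
Only numpy, scipy, OpenCV 4.12 (cv2) and the standard library are available. Lean on these libraries where they do the work, as an engineer would, in place of code of your own. Each camera call takes 0.05 s, during which the arm holds its last target. There are 200 camera calls.

## Task

Three sealed sample carriers lie in the rocker stand and in one of them, you cannot see which, the core has come loose. Rock the carriers one after another by pressing the red end down, giving the inside a second to shift, and letting go, until you find the one that stays down instead of rocking back level; then lift that one out and set it flat in the middle of the orange dish, leaving the other two lying in their cradles and the jars and the marker undisturbed.

Things in the scene. Friction and masses are not known exactly. Their poses are not given: they have to be found in the camera images.
- carrier_a: sealed opaque carrier, white box 130 long (x), 45 wide (y), 45 high, red cap over the last 36 mm at its +x end; 0.39 kg, all three alike. Origin: centre of underside; z up, x to the red end. It lies loose in a see-saw cradle, axle along y 4 mm below the origin; at first nearly level (red end 3 deg up), underside 39 mm, lid 84 mm over the table. The three lie side by side along y, 100 mm apart, same yaw.
- carrier_b: like carrier_a. Pressing the lid over the red cap, 55 mm from mid-length, with 1 to 4 N rocks the red end down against a spring, to a stop after 17 mm there (14 deg): press 12 to 14 mm, hold 1 s so a loose core can roll to the red end. Let go: a sound carrier rocks back within 1 s, the one with the loose core stays down at 14 deg (+x axis pointing down: pitch about +0.25 rad).
- carrier_c: like carrier_a. All cradles have end lips 12 mm and side lips 10 mm above the carrier's underside, no side lip within 35 mm of mid-length: grip a carrier across its 45 mm width at mid-length, in its upper 30 mm, and lift it straight up. 55 mm gaps between neighbours. The loose core is a 165 g ball that shifts the balance by up to 44 mm along x, so grip firmly (30 N or more).
- dish: round shallow orange dish, fixed: rim 210 mm across and 18 mm high, flat inner floor 180 mm across, 5 mm above the table. Origin: centre of its underside, on the table. It stands beside the rocker stand, on either side. Not listed, to be left alone: two capped jars up to 62 mm high beyond stand and dish, and a marker lying on the robot's side.
Not all that is in view belongs to the job. What is shaped like the carrier_c but green is not meant.

How it is judged:
By the outcome, as a careful person would: the job done as asked, in the order asked, and still so for the second after the job is handed in, with the robot touching nothing.
It also fails if it takes over 72 s, if anything falls off the work surface, if the arm or the gripper's body presses on something with over 40 N, if the wrist force passes 120 N, or if a joint passes its speed limit or range.

## Working session

There is one attempt and no reset: what is moved stays moved. The work goes in short steps, Python scripts to look and compute and a tool call to move; the robot and the scene stay as the last step left them, time stands still between calls to the robot, and variables do not carry over. Pictures are saved under pics/ and viewed, about 8 in all and at most 12, crops included, and the job is handed in when it is done.

Besides the shell and the picture viewer there is one more tool, called after ">>>" as a command line: name --argument value ..., lists and objects as JSON in quotes. move_arm: Moves the arm, as the interface text tells. Its arguments: {"type":"object","properties":{"rows":{"type":"array","items":{"type":"object","properties":{"hand":{"type":"number"},"translation":{"type":"array","items":{"type":"number"}},"roll":{"type":"number"}}}},"grip_force":{"type":"number"}},"required":["rows"]}

```bash
mkdir -p pics
cat > h.py <<'E'
import numpy as np, cv2
from station import status, read_camera, calibration, bot, models
def ray(c,px):
    K=np.array(c["camera_matrix"]);R=np.array(c["R"]);t=np.array(c["t"]).ravel()
    return -R.T@t, R.T@np.linalg.solve(K,[px[0],px[1],1])
def at(c,px,z):
    o,d=ray(c,px); return o+d*(z-o[2])/d[2]
def proj(c,X):
    K=np.array(c["camera_matrix"]);p=K@(np.array(c["R"])@np.array(X,float)+np.array(c["t"]).ravel()); return p[:2]/p[2]
E
python3 - <<'E'
from h import *
s=status.observe();print({k:np.round(s[k],3).tolist() for k in s})
ims=[]
for n in("scene","side"):
    im=read_camera(n);ims.append(im);c=calibration(n)
    for k in("carrier_a","dish"):
        for m in models.mark_of(k,n)[:5]: print(n,k,np.round(m["pixel"],1),round(m["conf"],2),at(c,m["pixel"],39 if k!="dish" else 0).round())
cv2.imwrite("pics/1.png",ims[0]);cv2.imwrite("pics/2.png",ims[1])
E
```

```text
{'clock': 0.0, 'qpos': [-68.536, 30.777, -0.254, 88.168, 0.148, 61.151, -4.079], 'qd': [-0.005, 0.046, 0.017, -0.028, 0.024, -0.044, -0.095], 'tau': [-0.0, -57.098, 0.99, -25.16, -0.056, 0.018, 0.0], 'ee_pos': [277.103, 587.322, 237.865], 'ee_rot': [[-0.001, 0.427, 0.904], [-0.002, 0.904, -0.427], [-1.0, -0.002, 0.0]], 'contact_force': [-0.56, 1.012, 0.022], 'torque': [-0.033, 0.014, -0.023], 'width': 1.001}
scene carrier_a [345.9 172.3] 0.94 [556. 292.  39.]
scene carrier_a [302.8 187.9] 0.89 [567. 182.  39.]
scene carrier_a [262.3 195.4] 0.86 [558.  90.  39.]
scene carrier_a [395.7 149.3] 0.79 [528. 435.  39.]
scene carrier_a [250.9 139.8] 0.76 [388. 118.  39.]
scene dish [143.5 215.7] 0.92 [ 501. -168.    0.]
side carrier_a [236.6 177.4] 0.98 [566. 182.  39.]
side carrier_a [167.9 236.7] 0.95 [340.  83.  39.]
side carrier_a [163.6 154.5] 0.9 [473. 385.  39.]
side carrier_a [130.8 196.9] 0.84 [332. 257.  39.]
side carrier_a [261.3 196. ] 0.71 [570.  85.  39.]
side dish [315.3 289.5] 0.75 [ 511. -168.    0.]
```

View pics/1.png

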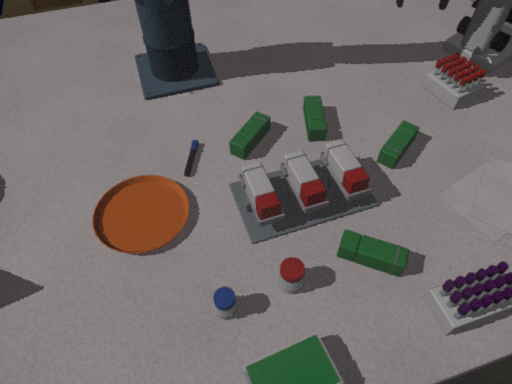

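View pics/2.png

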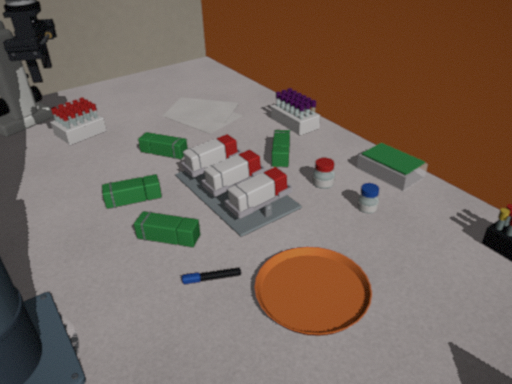

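The scene view shows the three white carriers with red caps at about (262,193), (303,182) and (347,170). The dish is at (143,215), the marker at (191,158), and the jars at (291,275) and (225,302). The side view agrees, and the green carriers are look-alikes. I'm moving above the middle carrier for a close look.

>>> move_arm --rows '[{"hand": 88, "translation": [-60, -244, 434], "roll": -0.44}, {"hand": 88, "translation": [-60, -244, 434], "roll": -0.44}, {"hand": 88, "translation": [-60, -244, 434], "roll": -0.44}, {"hand": 88, "translation": [-60, -244, 434], "roll": -0.44}, {"hand": 88, "translation": [-60, -244, 434], "roll": -0.44}, {"hand": 88, "translation": [-60, -244, 434], "roll": -0.44}, {"hand": 88, "translation": [-60, -244, 434], "roll": -0.44}, {"hand": 88, "translation": [-60, -244, 434], "roll": -0.44}, {"hand": 88, "translation": [-60, -244, 434], "roll": -0.44}, {"hand": 88, "translation": [-60, -244, 434], "roll": -0.44}, {"hand": 0, "translation": [-60, -244, 434], "roll": -0.44}, {"hand": 0, "translation": [-60, -244, 434], "roll": -0.44}]'

```text
clock: 1.3
ee_pos: [565.8, 181.4, 299.1]
ee_rot: [[0.0, 0.001, 1.0], [0.0, 1.0, -0.001], [-1.0, 0.0, 0.0]]
contact_force: [1.2, 0.7, -0.3]
width: 0.869
```

Run:
```python
from h import *
c=calibration("wrist");im=read_camera("wrist");cv2.imwrite("pics/3.png",im)
print("cam",ray(c,(256,192))[0].round())
for m in models.mark_of("carrier_a","wrist")[:6]: print(np.round(m["pixel"],1),round(m["conf"],2),at(c,m["pixel"],39).round(1))
def red(im): 
    b,g,r=[im[...,i].astype(int) for i in range(3)]
    return ((r>90)&(r>2.2*g)&(r>2.2*b)).astype(np.uint8)
for n,i2 in(("wrist",im),("scene",cv2.imread("pics/1.png"))):
    cc=c if n=="wrist" else calibration(n)
    nl,l,st,ce=cv2.connectedComponentsWithStats(red(i2))
    for k in range(1,nl):
        if st[k,4]>60: print(n,st[k],ce[k].round(1),at(cc,ce[k],78).round())
```

```text
cam [495. 182. 445.]
[252.5 157.7] 0.98 [556.7 183.2  39. ]
[321.  160.2] 0.96 [560.5 283.2  39. ]
[187.2 162.6] 0.96 [563.8  87.6  39. ]
[208.8  11.8] 0.94 [370.1 127.5  39. ]
[343.2   0.9] 0.88 [358.3 297.7  39. ]
[436.4 118.7] 0.71 [502.2 441.1  39. ]
wrist [308 181  38  28 881] [326.2 195.9] [603. 284.  78.]
wrist [239 186  32  24 756] [254.5 197.5] [606. 186.  78.]
wrist [165 188  32  23 662] [180.5 199.7] [608.  84.  78.]
wrist [179 269  19   7  83] [187.7 273. ] [723.  87.  78.]
scene [436  54  22  14  74] [445.8  59.1] [297. 713.  78.]
scene [442  57  24  15  88] [452.7  62.8] [317. 721.  78.]
scene [448  61  25  15  94] [459.   66.9] [339. 726.  78.]
scene [454  65  26  16  96] [465.3  71.3] [361. 730.  78.]
scene [460  69  26  16  97] [472.1  75.5] [382. 736.  78.]
scene [343 167  26  26 325] [353.5 177.3] [602. 280.  78.]
scene [300 180  25  25 314] [310.6 189.1] [602. 182.  78.]
scene [256 192  24  26 305] [266.  201.3] [603.  83.  78.]
scene [281 258  24  23 422] [291.7 268.7] [761.  79.  78.]
```

View pics/3.png

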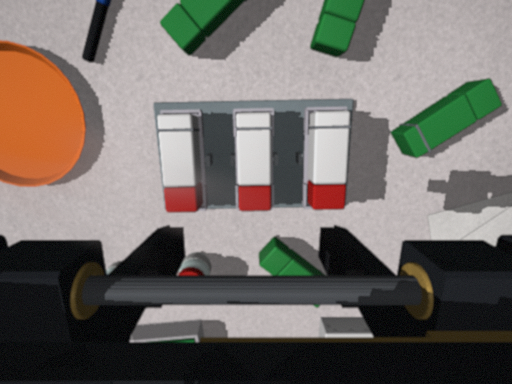

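The wrist view shows three caps at (180,200), (254,197) and (326,196), with yaw about +1.5° and cap centres near (604, 84/185/284). I'll rock the middle carrier first.

>>> move_arm --rows '[{"hand": 0, "translation": [30, 3, 46], "roll": -0.026}, {"hand": 0, "translation": [70, 3, 46], "roll": -0.026}, {"hand": 0, "translation": [110, 3, 46], "roll": -0.026}, {"hand": 0, "translation": [150, 3, 46], "roll": -0.026}, {"hand": 0, "translation": [185, 3, 46], "roll": -0.026}, {"hand": 0, "translation": [204, 3, 46], "roll": -0.026}, {"hand": 0, "translation": [208, 3, 46], "roll": -0.026}, {"hand": 0, "translation": [212, 3, 46], "roll": -0.026}, {"hand": 0, "translation": [215, 3, 46], "roll": -0.026}, {"hand": 0, "translation": [218, 3, 46], "roll": -0.026}, {"hand": 0, "translation": [218, 3, 46], "roll": -0.026}, {"hand": 0, "translation": [218, 3, 46], "roll": -0.026}]'

```text
clock: 2.4
ee_pos: [612.2, 186.7, 82.1]
ee_rot: [[0.003, -0.025, 1.0], [0.001, 1.0, 0.025], [-1.0, 0.001, 0.003]]
contact_force: [1.1, -0.6, 2.4]
width: 0.005
```

>>> move_arm --rows '[{"hand": 0, "translation": [4, 0, 0], "roll": 0}, {"hand": 0, "translation": [8, 0, 0], "roll": 0}, {"hand": 0, "translation": [8, 0, 0], "roll": 0}, {"hand": 0, "translation": [8, 0, 0], "roll": 0}, {"hand": 0, "translation": [8, 0, 0], "roll": 0}, {"hand": 0, "translation": [8, 0, 0], "roll": 0}, {"hand": 0, "translation": [8, 0, 0], "roll": 0}, {"hand": 0, "translation": [8, 0, 0], "roll": 0}, {"hand": 0, "translation": [8, 0, 0], "roll": 0}, {"hand": 0, "translation": [8, 0, 0], "roll": 0}, {"hand": 0, "translation": [8, 0, 0], "roll": 0}, {"hand": 0, "translation": [8, 0, 0], "roll": 0}]'

```text
clock: 3.4
ee_pos: [616.1, 186.7, 75.8]
ee_rot: [[0.011, -0.024, 1.0], [0.002, 1.0, 0.024], [-1.0, 0.002, 0.011]]
contact_force: [8.2, -0.8, 7.8]
width: 0.004
```

Run:
```python
from h import *
im=np.hstack([cv2.resize(read_camera(n)[y:y+130,x:x+170],None,fx=2.3,fy=2.3) for n,x,y in(("scene",220,120),("side",150,110))])
cv2.imwrite("pics/4.png",im)
```

```text
(no output)
```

View pics/4.png

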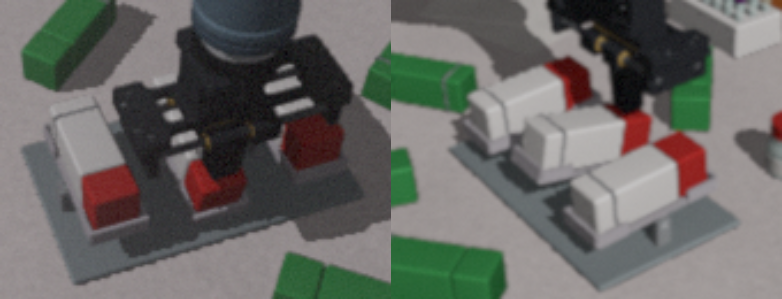

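The middle carrier is tilted under the fingers and the others are level. I'll press slightly deeper and hold, moving along +x to relieve the drag.

>>> move_arm --rows '[{"hand": 0, "translation": [2, 0, 4], "roll": 0}, {"hand": 0, "translation": [2, 0, 4], "roll": 0}, {"hand": 0, "translation": [2, 0, 4], "roll": 0}, {"hand": 0, "translation": [2, 0, 4], "roll": 0}, {"hand": 0, "translation": [2, 0, 4], "roll": 0}, {"hand": 0, "translation": [2, 0, 4], "roll": 0}, {"hand": 0, "translation": [2, 0, 4], "roll": 0}, {"hand": 0, "translation": [2, 0, 4], "roll": 0}, {"hand": 0, "translation": [2, 0, 4], "roll": 0}, {"hand": 0, "translation": [2, 0, 4], "roll": 0}, {"hand": 0, "translation": [2, 0, 4], "roll": 0}, {"hand": 0, "translation": [2, 0, 4], "roll": 0}]'

```text
clock: 4.5
ee_pos: [618.4, 186.7, 73.0]
ee_rot: [[0.007, -0.025, 1.0], [0.002, 1.0, 0.025], [-1.0, 0.002, 0.007]]
contact_force: [4.9, 0.3, 7.1]
width: 0.005
```

>>> move_arm --rows '[{"hand": 0, "translation": [-4, 0, -4], "roll": 0}, {"hand": 0, "translation": [-10, 0, -8], "roll": 0}, {"hand": 0, "translation": [-20, 0, -8], "roll": 0}, {"hand": 0, "translation": [-60, 0, -8], "roll": 0}, {"hand": 0, "translation": [-90, 0, -8], "roll": 0}, {"hand": 0, "translation": [-120, 0, -8], "roll": 0}, {"hand": 0, "translation": [-120, 30, -8], "roll": 0}, {"hand": 0, "translation": [-120, 60, -8], "roll": 0}, {"hand": 0, "translation": [-120, 95, -8], "roll": 0}, {"hand": 0, "translation": [-120, 98, -8], "roll": 0}, {"hand": 0, "translation": [-120, 98, -8], "roll": 0}, {"hand": 0, "translation": [-120, 98, -8], "roll": 0}]'

```text
clock: 5.5
ee_pos: [603.7, 283.3, 190.4]
ee_rot: [[-0.001, -0.026, 1.0], [-0.001, 1.0, 0.026], [-1.0, -0.001, -0.001]]
contact_force: [0.6, -1.3, 0.5]
width: 0.004
```

```bash
cat >> h.py <<'E'
def shot(f):
    cv2.imwrite(f,np.hstack([cv2.resize(read_camera(n)[y:y+130,x:x+170],None,fx=2.3,fy=2.3) for n,x,y in(("scene",220,120),("side",150,110))]))
E
python3 -c "
from h import *
shot('pics/5.png')"
```

```text
(no output)
```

View pics/5.png

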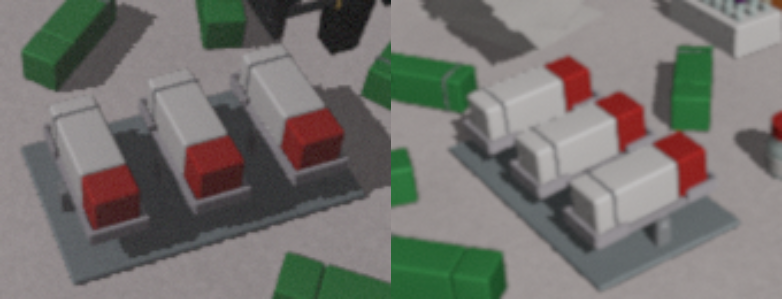

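The middle carrier rocked back level, so it is sound. Next is the one at y≈284.

>>> move_arm --rows '[{"hand": 0, "translation": [35, 1, 6], "roll": 0}, {"hand": 0, "translation": [75, 1, 6], "roll": 0}, {"hand": 0, "translation": [98, 1, 6], "roll": 0}, {"hand": 0, "translation": [102, 1, 6], "roll": 0}, {"hand": 0, "translation": [106, 1, 6], "roll": 0}, {"hand": 0, "translation": [110, 1, 8], "roll": 0}, {"hand": 0, "translation": [114, 1, 10], "roll": 0}, {"hand": 0, "translation": [117, 1, 12], "roll": 0}, {"hand": 0, "translation": [119, 1, 14], "roll": 0}, {"hand": 0, "translation": [119, 1, 14], "roll": 0}, {"hand": 0, "translation": [119, 1, 14], "roll": 0}, {"hand": 0, "translation": [119, 1, 14], "roll": 0}]'

```text
clock: 6.6
ee_pos: [619.8, 285.6, 72.6]
ee_rot: [[0.003, -0.025, 1.0], [0.001, 1.0, 0.025], [-1.0, 0.001, 0.003]]
contact_force: [4.3, -1.4, 4.7]
width: 0.003
```

>>> move_arm --rows '[{"hand": 0, "translation": [0, 0, 0], "roll": 0}, {"hand": 0, "translation": [0, 0, 0], "roll": 0}, {"hand": 0, "translation": [0, 0, 0], "roll": 0}, {"hand": 0, "translation": [0, 0, 0], "roll": 0}, {"hand": 0, "translation": [0, 0, 0], "roll": 0}, {"hand": 0, "translation": [0, 0, 0], "roll": 0}, {"hand": 0, "translation": [0, 0, 0], "roll": 0}, {"hand": 0, "translation": [0, 0, 0], "roll": 0}, {"hand": 0, "translation": [0, 0, 0], "roll": 0}, {"hand": 0, "translation": [0, 0, 0], "roll": 0}, {"hand": 0, "translation": [0, 0, 0], "roll": 0}, {"hand": 0, "translation": [0, 0, 0], "roll": 0}]'

```text
clock: 7.6
ee_pos: [619.7, 285.6, 72.5]
ee_rot: [[0.003, -0.025, 1.0], [0.001, 1.0, 0.025], [-1.0, 0.001, 0.003]]
contact_force: [5.9, -0.8, 4.2]
width: 0.005
```

>>> move_arm --rows '[{"hand": 0, "translation": [-4, 0, -4], "roll": 0}, {"hand": 0, "translation": [-10, 0, -8], "roll": 0}, {"hand": 0, "translation": [-20, 0, -8], "roll": 0}, {"hand": 0, "translation": [-60, 0, -8], "roll": 0}, {"hand": 0, "translation": [-90, 0, -8], "roll": 0}, {"hand": 0, "translation": [-120, 0, -8], "roll": 0}, {"hand": 0, "translation": [-120, -40, -8], "roll": 0}, {"hand": 0, "translation": [-120, -80, -8], "roll": 0}, {"hand": 0, "translation": [-120, -120, -8], "roll": 0}, {"hand": 0, "translation": [-120, -160, -8], "roll": 0}, {"hand": 0, "translation": [-120, -200, -8], "roll": 0}, {"hand": 0, "translation": [-120, -200, -8], "roll": 0}]'

```text
clock: 8.6
ee_pos: [614.9, 74.2, 192.0]
ee_rot: [[-0.001, -0.014, 1.0], [-0.006, 1.0, 0.014], [-1.0, -0.006, -0.001]]
contact_force: [-0.4, -1.1, -0.9]
width: 0.002
```

```bash
python3 -c "
from h import *
shot('pics/6.png')"
```

```text
(no output)
```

View pics/6.png

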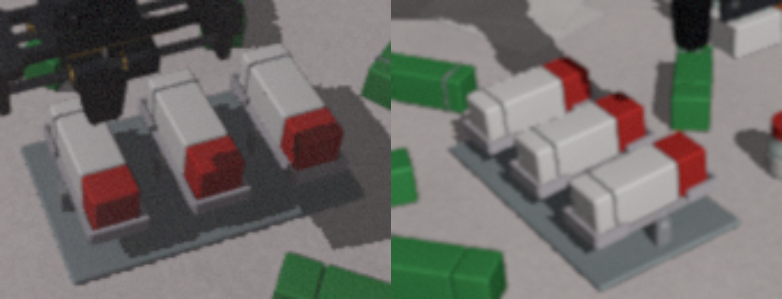

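The y≈284 carrier looks level but is in shadow. I'll wait another second and check it numerically.

>>> move_arm --rows '[{"hand": 0, "translation": [0, 0, 0], "roll": 0}, {"hand": 0, "translation": [0, 0, 0], "roll": 0}, {"hand": 0, "translation": [0, 0, 0], "roll": 0}, {"hand": 0, "translation": [0, 0, 0], "roll": 0}, {"hand": 0, "translation": [0, 0, 0], "roll": 0}, {"hand": 0, "translation": [0, 0, 0], "roll": 0}]'

```text
clock: 9.2
ee_pos: [615.3, 85.9, 191.5]
ee_rot: [[-0.0, -0.026, 1.0], [0.0, 1.0, 0.026], [-1.0, 0.0, -0.0]]
contact_force: [-0.3, -0.6, -0.3]
width: 0.006
```

```bash
cat >> h.py <<'E'
def reds(i2,t=70):
    b,g,r=[i2[...,i].astype(int) for i in range(3)]
    m=((r>t)&(r>2.2*g)&(r>2.2*b)).astype(np.uint8)
    nl,l,st,ce=cv2.connectedComponentsWithStats(m)
    return [(st[k].tolist(),ce[k].round(1).tolist()) for k in range(1,nl) if st[k,4]>150]
E
python3 - <<'E'
from h import *
for n,i in(("scene",1),("side",2)):
    print(n,"before");[print("  ",r) for r in reds(cv2.imread(f"pics/{i}.png"))]
    im=read_camera(n);print(" now");[print("  ",r) for r in reds(im)]
E
```

```text
scene before
   ([436, 54, 50, 31, 606], [459.9, 68.1])
   ([343, 167, 26, 27, 348], [353.7, 177.7])
   ([300, 180, 26, 26, 342], [310.9, 189.6])
   ([256, 192, 24, 27, 328], [266.1, 201.9])
   ([281, 258, 24, 24, 430], [291.7, 268.9])
 now
   ([343, 167, 22, 23, 203], [351.4, 175.6])
   ([301, 180, 22, 26, 307], [309.6, 189.7])
   ([256, 192, 24, 27, 331], [266.2, 201.9])
   ([281, 258, 24, 23, 422], [291.8, 268.8])
side before
   ([52, 98, 44, 22, 487], [73.0, 108.5])
   ([218, 135, 19, 23, 219], [228.6, 144.4])
   ([240, 151, 21, 25, 254], [251.7, 160.7])
   ([316, 158, 18, 14, 201], [324.4, 164.5])
   ([265, 168, 22, 27, 289], [277.7, 178.9])
 now
   ([217, 135, 20, 23, 211], [227.9, 144.7])
   ([239, 151, 22, 25, 253], [251.3, 160.6])
   ([316, 158, 18, 14, 201], [324.3, 164.5])
   ([265, 168, 22, 27, 290], [277.6, 178.8])
```

Both rocked carriers are back at their original poses. Now the third, at y≈85.

>>> move_arm --rows '[{"hand": 0, "translation": [35, 0, -2], "roll": 0}, {"hand": 0, "translation": [75, 0, -2], "roll": 0}, {"hand": 0, "translation": [98, 0, -2], "roll": 0}, {"hand": 0, "translation": [102, 0, -2], "roll": 0}, {"hand": 0, "translation": [106, 0, -2], "roll": 0}, {"hand": 0, "translation": [110, 0, 0], "roll": 0}, {"hand": 0, "translation": [114, 0, 2], "roll": 0}, {"hand": 0, "translation": [117, 0, 4], "roll": 0}, {"hand": 0, "translation": [119, 0, 6], "roll": 0}, {"hand": 0, "translation": [119, 0, 6], "roll": 0}, {"hand": 0, "translation": [119, 0, 6], "roll": 0}, {"hand": 0, "translation": [119, 0, 6], "roll": 0}]'

```text
clock: 10.3
ee_pos: [621.7, 85.5, 72.9]
ee_rot: [[0.001, -0.025, 1.0], [0.0, 1.0, 0.025], [-1.0, 0.0, 0.001]]
contact_force: [1.3, 0.2, 2.1]
width: 0.003
```

>>> move_arm --rows '[{"hand": 0, "translation": [0, 0, 0], "roll": 0}, {"hand": 0, "translation": [0, 0, 0], "roll": 0}, {"hand": 0, "translation": [0, 0, 0], "roll": 0}, {"hand": 0, "translation": [0, 0, 0], "roll": 0}, {"hand": 0, "translation": [0, 0, 0], "roll": 0}, {"hand": 0, "translation": [0, 0, 0], "roll": 0}, {"hand": 0, "translation": [0, 0, 0], "roll": 0}, {"hand": 0, "translation": [0, 0, 0], "roll": 0}, {"hand": 0, "translation": [0, 0, 0], "roll": 0}, {"hand": 0, "translation": [0, 0, 0], "roll": 0}, {"hand": 0, "translation": [0, 0, 0], "roll": 0}, {"hand": 0, "translation": [0, 0, 0], "roll": 0}]'

```text
clock: 11.3
ee_pos: [621.6, 85.6, 72.7]
ee_rot: [[0.0, -0.025, 1.0], [0.0, 1.0, 0.025], [-1.0, 0.0, 0.0]]
contact_force: [2.9, 0.5, 5.2]
width: 0.006
```

>>> move_arm --rows '[{"hand": 0, "translation": [-4, 0, -2], "roll": 0}, {"hand": 0, "translation": [-10, 0, -4], "roll": 0}, {"hand": 0, "translation": [-20, 0, -4], "roll": 0}, {"hand": 0, "translation": [-60, 0, -20], "roll": 0}, {"hand": 0, "translation": [-90, 0, -50], "roll": 0}, {"hand": 88, "translation": [-130, 0, -60], "roll": 0}, {"hand": 88, "translation": [-160, 0, -60], "roll": 0}, {"hand": 88, "translation": [-160, 0, -60], "roll": 0}, {"hand": 88, "translation": [-160, 0, -60], "roll": 0}, {"hand": 88, "translation": [-160, 0, -60], "roll": 0}, {"hand": 88, "translation": [-160, 0, -60], "roll": 0}, {"hand": 88, "translation": [-160, 0, -60], "roll": 0}]'

```text
clock: 12.3
ee_pos: [560.5, 83.7, 231.0]
ee_rot: [[-0.003, -0.025, 1.0], [-0.001, 1.0, 0.025], [-1.0, -0.001, -0.003]]
contact_force: [0.2, 0.3, -0.3]
width: 0.506
```

Run:
```python
from h import *
for n in("scene","side"):
    im=read_camera(n);print(n);[print("  ",r) for r in reds(im)]
c=calibration("wrist");w=read_camera("wrist");cv2.imwrite("pics/7.png",w)
print(status.observe()["ee_pos"])
for r in reds(w): print(r, at(c,r[1],72).round(1))
for m in models.mark_of("carrier_a","wrist")[:3]: print(m["pixel"],m["conf"],at(c,m["pixel"],39).round(1))
```

```text
scene
   ([436, 58, 24, 23, 242], [449.3, 67.1])
   ([301, 179, 25, 27, 346], [311.0, 189.6])
   ([257, 201, 25, 24, 361], [268.2, 210.8])
   ([281, 258, 23, 24, 425], [291.7, 269.0])
side
   ([55, 102, 42, 18, 326], [74.0, 110.3])
   ([240, 151, 21, 25, 251], [251.6, 160.7])
   ([316, 158, 18, 14, 202], [324.3, 164.5])
   ([271, 174, 19, 25, 225], [281.9, 184.0])
[561.00542919  83.79853508 231.54354508]
([314, 201, 48, 36, 1226], [337.9, 220.0]) [606.5 185.8  72. ]
([410, 207, 41, 29, 1029], [430.0, 220.9]) [605.  293.3  72. ]
([234, 216, 37, 23, 815], [252.0, 226.7]) [617.4  86.   72. ]
([232, 304, 32, 27, 713], [247.7, 316.4]) [742.4  83.5  72. ]
[332.5, 172.0] 0.95 [556.3 183.5  39. ]
[417.2, 174.2] 0.9 [556.4 288.2  39. ]
```

View pics/7.png

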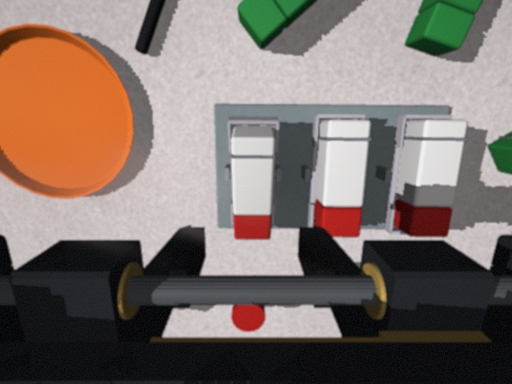

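The third carrier's red cap has stayed down: it is 9 px lower in the scene view and its x is about 11 mm further out, matching 14°. That is the loose one. I'll grip it at mid-length.

>>> move_arm --grip_force 50 --rows '[{"hand": 88, "translation": [30, 1, 6], "roll": 0}, {"hand": 88, "translation": [60, 1, 6], "roll": 0}, {"hand": 88, "translation": [80, 1, 6], "roll": 0}, {"hand": 88, "translation": [100, 1, 6], "roll": 0}, {"hand": 88, "translation": [110, 1, 6], "roll": 0}, {"hand": 88, "translation": [110, 1, 6], "roll": 0}, {"hand": 88, "translation": [110, 1, 6], "roll": 0}, {"hand": 88, "translation": [110, 1, 6], "roll": 0}]'

```text
clock: 13.17
ee_pos: [568.4, 85.2, 123.7]
ee_rot: [[0.002, -0.025, 1.0], [0.0, 1.0, 0.025], [-1.0, 0.0, 0.002]]
contact_force: [0.8, -0.7, -0.5]
width: 1.002
```

>>> move_arm --rows '[{"hand": 88, "translation": [20, 0, 0], "roll": 0}, {"hand": 88, "translation": [40, 0, 0], "roll": 0}, {"hand": 88, "translation": [55, 0, 0], "roll": 0}, {"hand": 88, "translation": [65, 0, 0], "roll": 0}, {"hand": 88, "translation": [69, 0, 0], "roll": 0}, {"hand": 88, "translation": [69, 0, 0], "roll": 0}, {"hand": 88, "translation": [69, 0, 0], "roll": 0}]'

```text
clock: 13.75
ee_pos: [568.2, 85.2, 54.5]
ee_rot: [[0.001, -0.025, 1.0], [0.0, 1.0, 0.025], [-1.0, 0.0, 0.001]]
contact_force: [0.4, 0.3, 0.6]
width: 0.998
```

>>> move_arm --grip_force 50 --rows '[{"hand": 30, "translation": [0, 0, 0], "roll": 0}, {"hand": 30, "translation": [0, 0, 0], "roll": 0}, {"hand": 30, "translation": [0, 0, 0], "roll": 0}, {"hand": 30, "translation": [0, 0, 0], "roll": 0}, {"hand": 30, "translation": [0, 0, 0], "roll": 0}, {"hand": 30, "translation": [0, 0, 0], "roll": 0}, {"hand": 30, "translation": [0, 0, 0], "roll": 0}, {"hand": 30, "translation": [0, 0, 0], "roll": 0}, {"hand": 30, "translation": [0, 0, 0], "roll": 0}, {"hand": 30, "translation": [0, 0, 0], "roll": 0}]'

```text
clock: 14.58
ee_pos: [567.4, 85.0, 53.6]
ee_rot: [[-0.0, -0.025, 1.0], [-0.0, 1.0, 0.025], [-1.0, -0.0, -0.0]]
contact_force: [-0.5, -0.5, 1.0]
width: 0.509
```

>>> move_arm --rows '[{"hand": 30, "translation": [-4, 0, 0], "roll": 0}, {"hand": 30, "translation": [-10, 0, 0], "roll": 0}, {"hand": 30, "translation": [-20, 0, 0], "roll": 0}, {"hand": 30, "translation": [-32, 0, 0], "roll": 0}, {"hand": 30, "translation": [-46, 0, 0], "roll": 0}, {"hand": 30, "translation": [-62, 0, 0], "roll": 0}, {"hand": 30, "translation": [-80, 0, 0], "roll": 0}, {"hand": 30, "translation": [-95, 0, 0], "roll": 0}, {"hand": 30, "translation": [-108, 0, 0], "roll": 0}, {"hand": 30, "translation": [-116, 0, 0], "roll": 0}, {"hand": 30, "translation": [-120, 0, 0], "roll": 0}, {"hand": 30, "translation": [-120, 0, 0], "roll": 0}]'

```text
clock: 15.58
ee_pos: [567.8, 85.2, 174.7]
ee_rot: [[0.002, -0.025, 1.0], [0.0, 1.0, 0.025], [-1.0, 0.0, 0.002]]
contact_force: [-0.6, -0.5, -5.3]
width: 0.505
```

Run:
```python
from h import *
s=read_camera("scene");d=read_camera("side");w=read_camera("wrist");c=calibration("wrist")
cv2.imwrite("pics/8.png",np.hstack([cv2.resize(s[100:280,80:400],(420,236)),cv2.resize(d[80:340,120:400],(253,236))]))
# dish from scene/side pics 1,2: fit rim ellipse centre at z=18 
for n,i in(("scene",1),("side",2)):
    im=cv2.imread(f"pics/{i}.png").astype(int);b,g,r=im[...,0],im[...,1],im[...,2]
    m=((r>110)&(g>30)&(r>1.7*g)&(g>1.5*b)).astype(np.uint8);m[:150 if n=="scene" else 235]=0
    cs=max(cv2.findContours(m,cv2.RETR_EXTERNAL,cv2.CHAIN_APPROX_NONE)[0],key=cv2.contourArea)
    P=np.array([at(calibration(n),p[0],18)[:2] for p in cs],np.float32)
    print(n,"dish rim",cv2.minEnclosingCircle(P),cs[:,0].min(0),cs[:,0].max(0))
```

```text
scene dish rim ((500.8226623535156, -167.64596557617188), 102.60420227050781) [103 176] [188 252]
side dish rim ((499.77728271484375, -170.1466064453125), 103.71814727783203) [255 248] [370 334]
```

View pics/8.png

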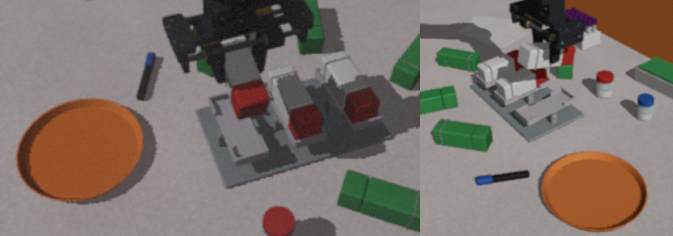

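The carrier is lifted with the right weight (−5.3 N) and its cradle is empty. The dish centre is (500,−169), and both cameras agree on it. Carrying it over now.

>>> move_arm --rows '[{"hand": 30, "translation": [0, -10, -3], "roll": 0}, {"hand": 30, "translation": [0, -32, -9], "roll": 0}, {"hand": 30, "translation": [0, -58, -17], "roll": 0}, {"hand": 30, "translation": [0, -86, -25], "roll": 0}, {"hand": 30, "translation": [0, -114, -33], "roll": 0}, {"hand": 30, "translation": [0, -142, -41], "roll": 0}, {"hand": 30, "translation": [0, -170, -49], "roll": 0}, {"hand": 30, "translation": [0, -198, -57], "roll": 0}, {"hand": 30, "translation": [0, -222, -65], "roll": 0}, {"hand": 30, "translation": [0, -240, -70], "roll": 0}, {"hand": 30, "translation": [0, -250, -73], "roll": 0}, {"hand": 30, "translation": [0, -253, -73], "roll": 0}]'

```text
clock: 16.73
ee_pos: [499.4, -172.3, 173.1]
ee_rot: [[-0.001, -0.022, 1.0], [-0.001, 1.0, 0.022], [-1.0, -0.001, -0.001]]
contact_force: [0.5, 0.3, -4.2]
width: 0.506
```

>>> move_arm --rows '[{"hand": 30, "translation": [15, 0, 0], "roll": 0}, {"hand": 30, "translation": [40, 0, 0], "roll": 0}, {"hand": 30, "translation": [65, 0, 0], "roll": 0}, {"hand": 30, "translation": [90, 0, 0], "roll": 0}, {"hand": 30, "translation": [110, 0, 0], "roll": 0}, {"hand": 30, "translation": [120, 0, 0], "roll": 0}, {"hand": 30, "translation": [125, 0, 0], "roll": 0}, {"hand": 30, "translation": [125, 0, 0], "roll": 0}, {"hand": 30, "translation": [125, 0, 0], "roll": 0}]'

```text
clock: 17.48
ee_pos: [501.7, -169.5, 49.2]
ee_rot: [[0.001, -0.026, 1.0], [-0.0, 1.0, 0.026], [-1.0, -0.0, 0.001]]
contact_force: [0.5, 0.0, -3.5]
width: 0.507
```

Run:
```python
from h import *
s=read_camera("scene");d=read_camera("side")
cv2.imwrite("pics/9.png",np.hstack([cv2.resize(s[150:280,80:240],(400,325)),cv2.resize(d[210:350,220:390],(395,325))]))
```

```text
(no output)
```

View pics/9.png

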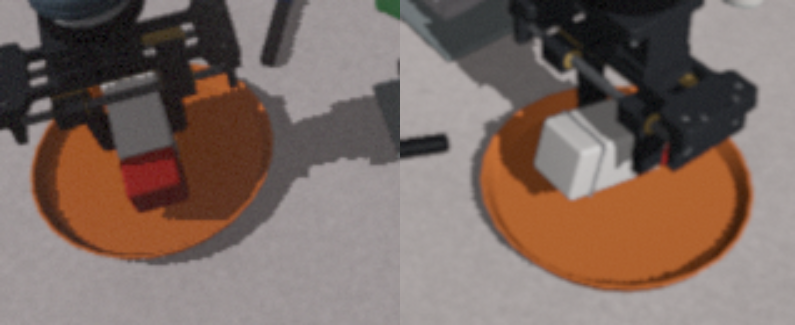

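Tilted red end down, above the dish interior. I'll lower until the red edge touches, then loosen the grip so the carrier swings flat as it goes down.

>>> move_arm --rows '[{"hand": 30, "translation": [6, 0, 0], "roll": 0}, {"hand": 30, "translation": [10, 0, 0], "roll": 0}, {"hand": 30, "translation": [13, 0, 0], "roll": 0}, {"hand": 30, "translation": [15, 0, 0], "roll": 0}, {"hand": 30, "translation": [17, 0, 0], "roll": 0}, {"hand": 30, "translation": [17, 0, 0], "roll": 0}]'

```text
clock: 18.08
ee_pos: [499.6, -170.1, 31.7]
ee_rot: [[-0.002, -0.024, 1.0], [0.0, 1.0, 0.024], [-1.0, 0.0, -0.002]]
contact_force: [-5.6, 0.6, 7.9]
width: 0.506
```

>>> move_arm --grip_force 12 --rows '[{"hand": 30, "translation": [0, 0, 0], "roll": 0}, {"hand": 30, "translation": [1, 0, 0], "roll": 0}, {"hand": 30, "translation": [2, 0, 0], "roll": 0}, {"hand": 30, "translation": [3, 0, 0], "roll": 0}, {"hand": 30, "translation": [4, 0, 0], "roll": 0}, {"hand": 30, "translation": [5, 0, 0], "roll": 0}]'

```text
clock: 18.58
ee_pos: [500.8, -169.7, 26.4]
ee_rot: [[-0.0, -0.025, 1.0], [0.0, 1.0, 0.025], [-1.0, 0.0, -0.0]]
contact_force: [-2.4, -1.3, 0.5]
width: 0.51
```

It is rotating in the grip as intended, so I'll keep lowering.

>>> move_arm --rows '[{"hand": 30, "translation": [1, 0, 0], "roll": 0}, {"hand": 30, "translation": [2, 0, 0], "roll": 0}, {"hand": 30, "translation": [3, 0, 0], "roll": 0}, {"hand": 30, "translation": [4, 0, 0], "roll": 0}, {"hand": 30, "translation": [5, 0, 0], "roll": 0}, {"hand": 30, "translation": [6, 0, 0], "roll": 0}, {"hand": 30, "translation": [7, 0, 0], "roll": 0}, {"hand": 30, "translation": [7, 0, 0], "roll": 0}]'

```text
clock: 19.25
ee_pos: [500.9, -169.6, 19.8]
ee_rot: [[0.0, -0.025, 1.0], [0.0, 1.0, 0.025], [-1.0, 0.0, 0.0]]
contact_force: [-2.7, 0.3, 4.2]
width: 0.514
```

Run:
```python
from h import *
s=read_camera("scene");d=read_camera("side")
cv2.imwrite("pics/10.png",np.hstack([cv2.resize(s[150:280,80:240],(400,325)),cv2.resize(d[210:350,220:390],(395,325))]))
```

```text
(no output)
```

View pics/10.png

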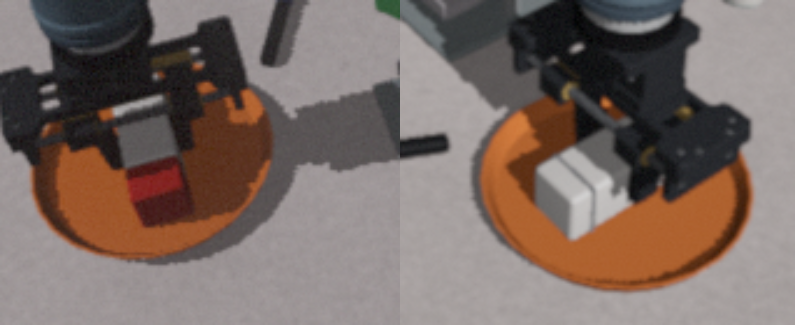

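Nearly flat now. I'll lower a little more, open and go straight up.

>>> move_arm --rows '[{"hand": 30, "translation": [1, 0, 0], "roll": 0}, {"hand": 30, "translation": [2, 0, 0], "roll": 0}, {"hand": 30, "translation": [3, 0, 0], "roll": 0}, {"hand": 30, "translation": [3, 0, 0], "roll": 0}, {"hand": 46, "translation": [3, 0, 0], "roll": 0}, {"hand": 46, "translation": [3, 0, 0], "roll": 0}, {"hand": 55, "translation": [3, 0, 0], "roll": 0}, {"hand": 70, "translation": [3, 0, 0], "roll": 0}, {"hand": 70, "translation": [3, 0, 0], "roll": 0}, {"hand": 70, "translation": [3, 0, 0], "roll": 0}, {"hand": 70, "translation": [3, 0, 0], "roll": 0}, {"hand": 70, "translation": [3, 0, 0], "roll": 0}]'

```text
clock: 20.35
ee_pos: [500.9, -169.7, 16.5]
ee_rot: [[-0.0, -0.025, 1.0], [-0.0, 1.0, 0.025], [-1.0, -0.0, -0.0]]
contact_force: [0.1, -0.6, -0.3]
width: 0.79
```

>>> move_arm --rows '[{"hand": 70, "translation": [-15, 0, 0], "roll": 0}, {"hand": 70, "translation": [-45, 0, 0], "roll": 0}, {"hand": 70, "translation": [-80, 0, 0], "roll": 0}, {"hand": 70, "translation": [-120, 0, 0], "roll": 0}, {"hand": 70, "translation": [-160, 0, 0], "roll": 0}, {"hand": 70, "translation": [-200, 0, 0], "roll": 0}, {"hand": 70, "translation": [-230, 0, 0], "roll": 0}, {"hand": 70, "translation": [-250, 0, 0], "roll": 0}, {"hand": 70, "translation": [-250, 0, 0], "roll": 0}, {"hand": 70, "translation": [-250, 0, 0], "roll": 0}, {"hand": 70, "translation": [-250, 0, 0], "roll": 0}]'

```text
clock: 21.27
ee_pos: [500.1, -169.5, 265.5]
ee_rot: [[-0.002, -0.025, 1.0], [0.0, 1.0, 0.025], [-1.0, 0.0, -0.002]]
contact_force: [-0.3, -0.8, -0.3]
width: 0.795
```

Run:
```python
from h import *
s=read_camera("scene");d=read_camera("side");w=read_camera("wrist");c=calibration("wrist")
cv2.imwrite("pics/11.png",np.vstack([np.hstack([cv2.resize(s[110:320,80:400],(395,260)),cv2.resize(d[120:345,130:400],(395,260))]),cv2.resize(w[:260],(790,300))]))
for n,i in(("scene",s),("side",d)):
    for m in models.mark_of("carrier_a",n)[:6]: 
        p=at(calibration(n),m["pixel"],5)
        if p[1]<0: print(n,m["conf"],p.round(1))
for m in models.mark_of("carrier_a","wrist")[:6]: print("w",m["conf"],at(c,m["pixel"],5).round(1))
for r in reds(w): print(r, at(c,r[1],50).round(1))
for n,i in(("scene",s),("side",d)):print(n);[print("  ",r) for r in reds(i)]
print(status.observe()["clock"])
```

```text
scene 0.93 [ 495.3 -163.1    5. ]
side 0.87 [ 503.6 -171.7    5. ]
w 0.96 [567.7 211.3   5. ]
w 0.93 [ 503.4 -168.3    5. ]
w 0.87 [364.  123.8   5. ]
([235, 194, 33, 25, 797], [251.0, 206.1]) [ 549.5 -168.5   50. ]
scene
   ([460, 65, 26, 20, 224], [471.5, 73.6])
   ([343, 170, 26, 24, 314], [353.4, 178.3])
   ([300, 179, 26, 27, 352], [311.0, 189.6])
   ([130, 213, 23, 28, 313], [140.8, 222.2])
   ([281, 258, 24, 24, 424], [291.7, 268.9])
side
   ([52, 98, 44, 22, 349], [74.8, 107.9])
   ([218, 135, 19, 23, 223], [228.4, 144.7])
   ([240, 151, 21, 25, 249], [251.6, 160.7])
   ([316, 158, 19, 14, 210], [324.7, 164.5])
   ([319, 252, 30, 36, 513], [336.5, 267.3])
21.5667
```

View pics/11.png

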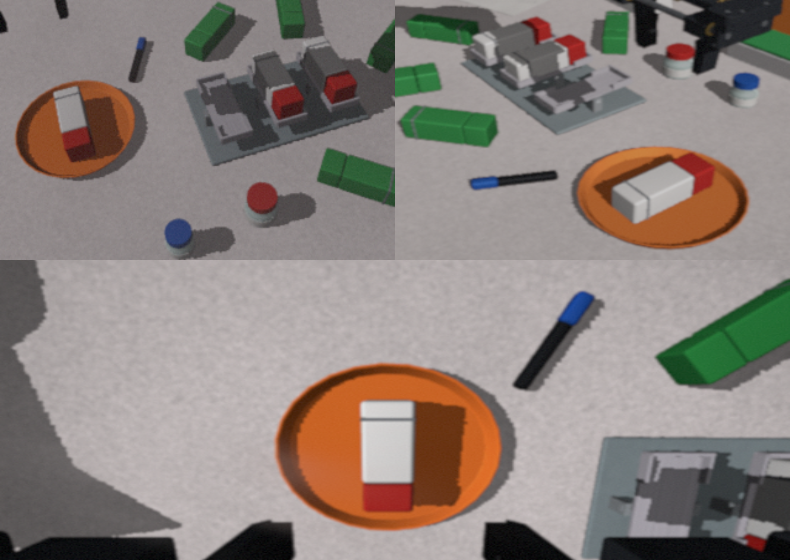

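The carrier lies flat at about (502,−169) in the dish. The other two are in their cradles, and the jars and marker are untouched.

```bash
python3 -c "
from h import *
print(bot.hand_in())"
```

```text
the job is handed in; nothing more can be done
None
```

I found the loose carrier, set it flat in the middle of the orange dish and handed the job in at about 21.6 s of the 72 s allowed.

- **Rocking:** I pressed the middle carrier, then the one at y≈284, each about 12–14 mm with a 1 s hold. Both rocked back to their original poses. The third, at y≈85, stayed down at about 14°.
- **Placing:** I gripped the third carrier at 50 N and lifted it straight up. I then lowered it with a light grip so it swung flat on the dish floor.
- **Last checks:** In the pictures the carrier lies flat at about (502, −169), against a dish centre of about (500, −169). The other two lie in their cradles. The red jar is where it was at the start; the blue jar and the marker looked undisturbed, which I judged by eye only. The gripper was clear, with no contact force.
- **Deviations:**
  - The tool force while pressing was higher than the stated 1–4 N, up to about 8 N vertically and 8 N along x from friction.
  - The scene camera's network point for the placed carrier was about 8 mm off the other two views.
  - The red-cap outline of the y≈284 carrier differed by up to 3 px in the scene camera, which I put down to shadow; the side view matched its starting outline.

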